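Load the culture flasks onto their colour-coded microscope carriers

ROBOT

A 6-joint arm with a two-finger parallel gripper is mounted at the origin on the work surface. World frame = base frame: x ahead of the robot, y to its left, z up, the work surface at z = 0. Lengths are in m, angles in degrees, forces in N, time in s.
With the tool pointing down it reaches from about 0.275 to 0.725 m from the base axis. Payload 15.9 kg.
Tool frame: the origin (TCP) lies on the centre line of the jaws, within the pads' length; the fingertips stand 25 mm ahead of it and the grasp point (between the pads) lies 6 mm ahead of it; x points along the fingers, y is the direction in which the jaws open and shut, and the axes are right-handed (so a half turn about x gives the same grasp; the last joint's range is limited). The gripper opens to 85 mm and grips with 20 to 120 N. Pads are 22 mm wide; open, the fingers measure 114 mm over their backs; the gripper's body (76 mm by 85 mm) begins 54 mm behind the grasp point. The pads swing forward as they close: fully open they stand 13 mm farther back than shut.
Start: joints at [76.433, 12.198, -1.971, 75.831, 0, 90], TCP at [0.117, 0.486, 0.256] pointing down, gripper open.
Joint ranges: [-170.91, 170.91], [-42.67, 98.43], [-65.05, 77.54], [-120.47, 116.71], [-90, 82.35], [-180, 180]. Speed limits (degrees/s): [108.29, 108.29, 136.94, 147.25, 180, 180].

INTERFACE

Orientations are given as [roll, pitch, yaw] about the fixed x, y, z axes, in that order (R = Rz(yaw) Ry(pitch) Rx(roll)).
In Python, from workcell import robot gives the robot as it stands.
- The arm moves only by the tool send_rows, never from a script. Its argument "series" is a list of rows, each a list of 7 numbers: the shift along the tool's x, y, z in mm, then the turn, a rotation vector about the tool's x, y, z in rad, then the finger opening in mm, from 0 to 85.4. A call has 1 to 5 rows; each row is the pose to reach, as a shift and turn from the pose measured when the call began, along the tool's axes at that moment; what a row does not reach only later rows make up. A row lasts 1/12 s, in which the tool goes at most 41.7 mm and 7.16 degrees, less where a joint would pass 70% of its speed; a pose out of reach is approached as far as the arm can. A call with a gripper value outside its range is refused whole. The fingers move at their own pace and stop on an object; "newtons" is the grip in N (left out, the last holds). Time passes only in rows, so rows that repeat a pose let the fingers close. It gives the time, the measured TCP pose, the force and the opening at its end, in the units of the state.
- robot.get_obs(): the state, without advancing time (a new reading comes with each control period).
- robot.capture(name): name is "side" or "top" or "wrist"; returns a dict with "frame" (480x640x3 uint8, red, green, blue), "fx", "fy", "cx", "cy" (pixels), "T" (4x4, takes a point from camera to world coordinates). Camera axes: x right, y up, looking along -z (the intrinsics and any distortion apply to the point x, -y, -z); pixel columns grow to the right and rows downward; lengths in m; the calibration is good to about 2 mm. A picture is of the moment at which its call begins. There is no depth.
- robot.close_job(): hands the job in, once; it reports no verdict.
The state is a dict: "time": time; "joints": joint angles; "qvel": joint speeds; "joint_efforts": joint torques, N m; "ee_pos": TCP position; "tool_rot": TCP orientation; "wrist_force": force on the tool from outside, world axes, zero at the start; "moment": the same for the moment, N m; "gripper_width": opening from 0.0 (shut) to 1.0 (fully open).
Only numpy, scipy, OpenCV 4.12 (cv2) and the standard library are available. Lean on these libraries where they do the work, as an engineer would, in place of code of your own. Each camera call takes 0.05 s, during which the arm holds its last target.

TASK

Get the culture flasks ready for imaging: carry each flask with a coloured cap to the carrier of the same colour and set it down gently, without dropping it, so that it lies flat on the white outline with its cap over the carrier's narrow tongue. Keep the flasks level as you carry them, and leave the two white-capped flasks where they are.

Things in the scene. Friction and masses are not known exactly. Their poses are not given: they have to be found in the camera images.
- red_flask_mid (a point): Red-capped clear culture flask lying flat on the bench (height 0), loose, 40-85 g. Body 42 mm wide (y), 26 high, flat sides from 35 mm behind to 20 ahead (x) of this point; then tapers to a neck and round red cap, 23 mm across, ending 61 mm ahead. Point: middle of the body, 13 mm above its underside; x to the cap, z up. Starts with the cap away from the robot within 30 degrees.
- red_spot (a point): Red flask carrier, fixed: plate 90 mm long (x), 70 wide, 4 thick, white flask outline, open sides; at one end a tongue 32 mm wide (to 75 mm ahead), at the other a backstop 16 mm high, inner face 43 mm behind this point. Point: on the plate's top, 4 mm above the bench, under where the flask body's middle belongs; x to the tongue (away from the robot within 25 degrees), z up.
- blue_flask_mid (a point): Blue-capped clear culture flask lying flat on the bench (height 0), loose, 40-85 g. Body 42 mm wide (y), 26 high, flat sides from 35 mm behind to 20 ahead (x) of this point; then tapers to a neck and round blue cap, 23 mm across, ending 61 mm ahead. Point: middle of the body, 13 mm above its underside; x to the cap, z up. Starts with the cap away from the robot within 30 degrees.
- blue_spot (a point): Blue flask carrier, fixed: plate 90 mm long (x), 70 wide, 4 thick, white flask outline, open sides; at one end a tongue 32 mm wide (to 75 mm ahead), at the other a backstop 16 mm high, inner face 43 mm behind this point. Point: on the plate's top, 4 mm above the bench, under where the flask body's middle belongs; x to the tongue (away from the robot within 25 degrees), z up.
- green_flask_mid (a point): Green-capped clear culture flask lying flat on the bench (height 0), loose, 40-85 g. Body 42 mm wide (y), 26 high, flat sides from 35 mm behind to 20 ahead (x) of this point; then tapers to a neck and round green cap, 23 mm across, ending 61 mm ahead. Point: middle of the body, 13 mm above its underside; x to the cap, z up. Starts with the cap away from the robot within 30 degrees.
- green_spot (a point): Green flask carrier, fixed: plate 90 mm long (x), 70 wide, 4 thick, white flask outline, open sides; at one end a tongue 32 mm wide (to 75 mm ahead), at the other a backstop 16 mm high, inner face 43 mm behind this point. Point: on the plate's top, 4 mm above the bench, under where the flask body's middle belongs; x to the tongue (away from the robot within 25 degrees), z up.
- yellow_flask_mid (a point): Yellow-capped clear culture flask lying flat on the bench (height 0), loose, 40-85 g. Body 42 mm wide (y), 26 high, flat sides from 35 mm behind to 20 ahead (x) of this point; then tapers to a neck and round yellow cap, 23 mm across, ending 61 mm ahead. Point: middle of the body, 13 mm above its underside; x to the cap, z up. Starts with the cap away from the robot within 30 degrees.
- yellow_spot (a point): Yellow flask carrier, fixed: plate 90 mm long (x), 70 wide, 4 thick, white flask outline, open sides; at one end a tongue 32 mm wide (to 75 mm ahead), at the other a backstop 16 mm high, inner face 43 mm behind this point. Point: on the plate's top, 4 mm above the bench, under where the flask body's middle belongs; x to the tongue (away from the robot within 25 degrees), z up.
- white1_flask_mid (a point): White-capped culture flask (one of two, alike), not part of the job, to be left where it lies: same shape, size and axes as the coloured-capped ones, lying among them on the bench; the point is the middle of its body, 13 mm above the bench.
- white2_flask_mid (a point): White-capped culture flask (one of two, alike), not part of the job, to be left where it lies: same shape, size and axes as the coloured-capped ones, lying among them on the bench; the point is the middle of its body, 13 mm above the bench.
There are look-alikes about, which are no part of the job. Of the things like the part that bears red_spot, leave any that is black; of the rest the smaller one is meant.

How it is judged (in metres and radians):
At the end, for the whole second after the job is handed in: Each colour-capped flask lies flat (within 4 degrees), at rest, on the carrier of its colour, the middle of its body within 12 mm of the mark, lengthwise within 14 degrees, cap over the tongue; both white-capped flasks within 15 mm of where they began (horizontal distance between red_flask_mid and red_spot below 0.012 m and z of red_flask_mid in the frame of red_spot between 0.0105 and 0.018 m and angle between the x axis of red_flask_mid and the x axis of red_spot, either way round below 0.25 rad and angle between each of red_flask_mid, blue_flask_mid, green_flask_mid, yellow_flask_mid's own z axis and vertical below 0.07 rad and linear speed of each of red_flask, blue_flask, green_flask, yellow_flask below 0.02 m/s and horizontal distance between blue_flask_mid and blue_spot below 0.012 m and z of blue_flask_mid in the frame of blue_spot between 0.0105 and 0.018 m and angle between the x axis of blue_flask_mid and the x axis of blue_spot, either way round below 0.25 rad and horizontal distance between green_flask_mid and green_spot below 0.012 m and z of green_flask_mid in the frame of green_spot between 0.0105 and 0.018 m and angle between the x axis of green_flask_mid and the x axis of green_spot, either way round below 0.25 rad and horizontal distance between yellow_flask_mid and yellow_spot below 0.012 m and z of yellow_flask_mid in the frame of yellow_spot between 0.0105 and 0.018 m and angle between the x axis of yellow_flask_mid and the x axis of yellow_spot, either way round below 0.25 rad and distance of each of white1_flask_mid, white2_flask_mid from where it was at the start of the episode below 0.015 m); the robot touches nothing.
It fails at once if a coloured-capped flask is tipped by more than 40 degrees (angle between any of red_flask_mid, blue_flask_mid, green_flask_mid, yellow_flask_mid's own z axis and vertical above 0.7 rad).
It fails at once if a flask is dropped or slammed onto its carrier (over 0.7 m/s just above it) ((horizontal distance between red_flask_mid and red_spot below 0.05 m and z of red_flask_mid in the frame of red_spot below 0.05 m and linear speed of red_flask above 0.7 m/s) or (horizontal distance between blue_flask_mid and blue_spot below 0.05 m and z of blue_flask_mid in the frame of blue_spot below 0.05 m and linear speed of blue_flask above 0.7 m/s) or (horizontal distance between green_flask_mid and green_spot below 0.05 m and z of green_flask_mid in the frame of green_spot below 0.05 m and linear speed of green_flask above 0.7 m/s) or (horizontal distance between yellow_flask_mid and yellow_spot below 0.05 m and z of yellow_flask_mid in the frame of yellow_spot below 0.05 m and linear speed of yellow_flask above 0.7 m/s)).
It fails at once if a white-capped flask is moved by more than 15 mm (distance of any of white1_flask_mid, white2_flask_mid from where it was at the start of the episode above 0.015 m).
It also fails if it takes over 106 s, if anything falls off the work surface, if the arm or the gripper's body presses on something with over 40 N, if the wrist force passes 120 N, or if a joint passes its speed limit or range.

## Working session

There is one attempt and no reset: what is moved stays moved. The work goes in short steps, Python scripts to look and compute and a tool call to move; the robot and the scene stay as the last step left them, time stands still between calls to the robot, and variables do not carry over. Pictures are saved under pics/ and viewed, and the job is handed in when it is done.

Besides the shell and the picture viewer there is one more tool, called in YAML: its name, and indented under it one key for each argument. send_rows: Moves the arm, as the interface text tells. Its arguments: {"type":"object","properties":{"series":{"type":"array"},"newtons":{"type":"number"}},"required":["series"]}

```bash
mkdir -p pics; ls
python3 - <<'E'
from workcell import robot
import cv2
print(robot.get_obs())
for n in ["side","top","wrist"]:
    c=robot.capture(n); cv2.imwrite(f"pics/{n}0.png",c["frame"][:,:,::-1]); print(n,{k:v for k,v in c.items() if k!="frame"})
E
```

```text
pics
{'time': 0.0, 'joints': array([ 7.64318479e+01,  1.22252627e+01, -2.00932840e+00,  7.58298507e+01,
       -1.36255776e-03,  9.00004009e+01]), 'qvel': array([-0.01551454, -0.00356934,  0.00565017,  0.07257372,  0.04907795,
        0.05528576]), 'joint_efforts': array([ 4.21207333e-04, -6.86160421e+01,  4.87120485e+01,  1.76910806e-02,
        9.22943718e-05, -2.07094979e-05]), 'ee_pos': array([0.11723495, 0.48574303, 0.25580459]), 'tool_rot': array([ -88.78831858,   89.93554376, -102.35687084]), 'wrist_force': array([-0.65468662, -0.07288383, -0.01005592]), 'moment': array([ 0.01979085,  0.01439551, -0.0355397 ]), 'gripper_width': 0.9988311379691974}
side {'fx': 498.2581567900894, 'fy': 498.2581567900894, 'cx': 324.2854373042372, 'cy': 235.34107734645747, 'T': array([[ 9.84111916e-01,  1.05906085e-01, -1.42504869e-01,
         2.57634131e-01],
       [-1.77549170e-01,  5.87774253e-01, -7.89302046e-01,
        -9.15369054e-01],
       [ 1.68803417e-04,  8.02063170e-01,  5.97239183e-01,
         7.71972043e-01],
       [ 0.00000000e+00,  0.00000000e+00,  0.00000000e+00,
         1.00000000e+00]])}
top {'fx': 467.86115483081625, 'fy': 467.86115483081625, 'cx': 317.04256412126085, 'cy': 237.74331809775097, 'T': array([[-0.01464576,  0.99833797, -0.05573861,  0.37630059],
       [-0.99985124, -0.01513026, -0.00828039,  0.03333955],
       [-0.00910997,  0.05560905,  0.99841106,  1.12207929],
       [ 0.        ,  0.        ,  0.        ,  1.        ]])}
wrist {'fx': 423.6498233602853, 'fy': 423.6498233602853, 'cx': 315.6322491432108, 'cy': 244.56054020163216, 'T': array([[ 0.23536018, -0.92698889, -0.29205681,  0.04298898],
       [ 0.97190706,  0.22401925,  0.0721944 ,  0.50478558],
       [-0.00149706, -0.30084376,  0.95367227,  0.374068  ],
       [ 0.        ,  0.        ,  0.        ,  1.        ]])}
```

View pics/top0.png

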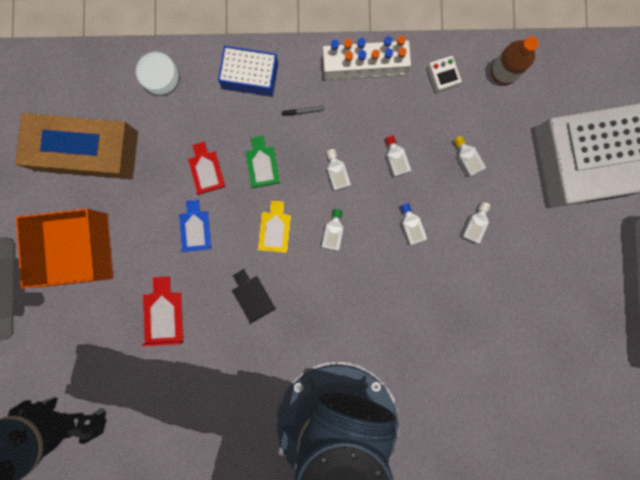

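View pics/side0.png

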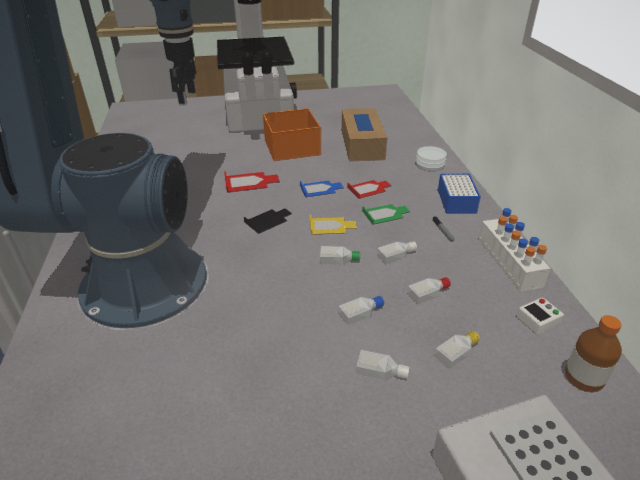

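View pics/wrist0.png

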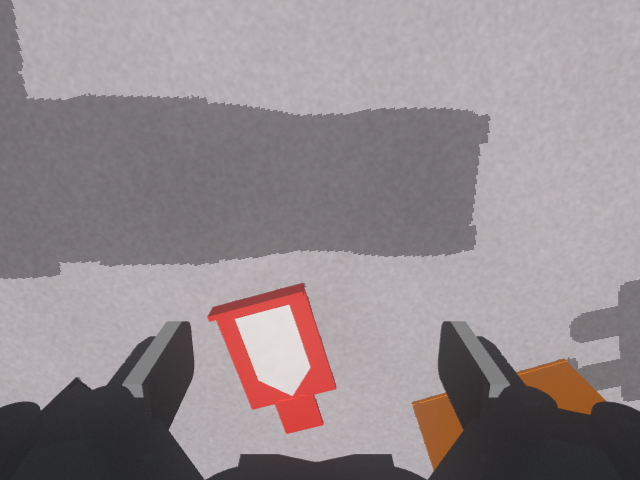

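Run:
```python
import cv2,numpy as np
a=cv2.imread("pics/top0.png"); 
cv2.imwrite("pics/crA.png",cv2.resize(a[125:355,130:300],None,fx=2.6,fy=2.6,interpolation=cv2.INTER_CUBIC))
cv2.imwrite("pics/crB.png",cv2.resize(a[125:260,310:500],None,fx=4.2,fy=4.2,interpolation=cv2.INTER_CUBIC))
b=cv2.imread("pics/side0.png"); cv2.imwrite("pics/crC.png",cv2.resize(b[160:390,210:490],None,fx=2.6,fy=2.6,interpolation=cv2.INTER_CUBIC))
```

```text
(no output)
```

View pics/crA.png

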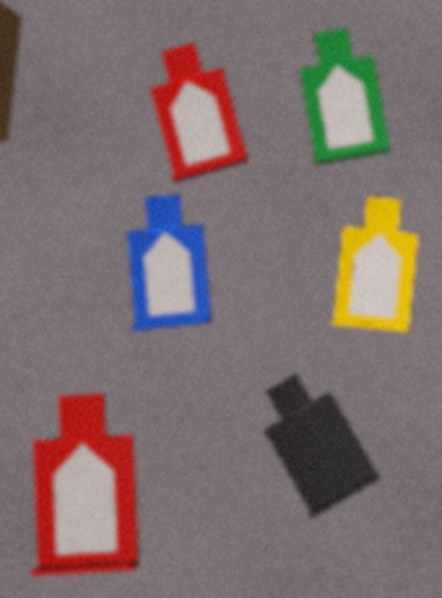

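View pics/crB.png

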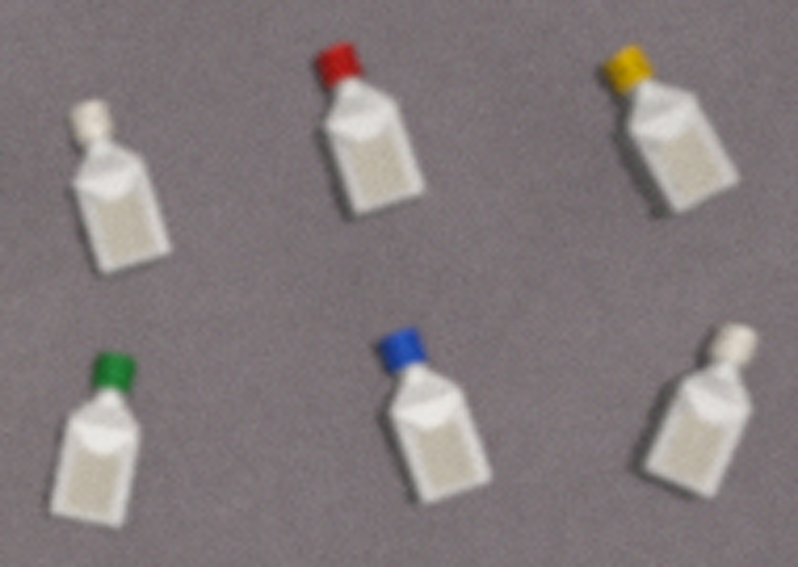

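View pics/crC.png

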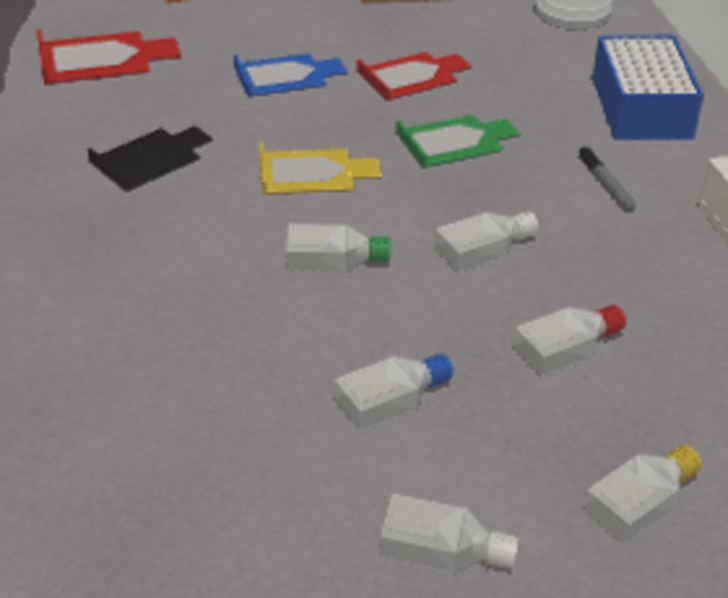

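```bash
cat > fit.py <<'E'
import cv2,numpy as np
from scipy.optimize import minimize
def proj(c,P):
    T=np.asarray(c["T"]); p=(np.asarray(P)-T[:3,3])@T[:3,:3]
    return np.c_[c["cx"]+c["fx"]*p[:,0]/-p[:,2], c["cy"]+c["fy"]*(-p[:,1])/-p[:,2]]
def box(x0,x1,y,z0,z1): return [[a,s*y,z] for a in(x0,x1) for s in(-1,1) for z in(z0,z1)]
th=np.linspace(0,2*np.pi,16,endpoint=False)
def cyl(x0,x1,r): return [[a,r*np.cos(t),13+r*np.sin(t)] for a in(x0,x1) for t in th]
FL=[np.array(p)/1000 for p in (box(-35,20,21,0,26), box(-35,20,21,0,26)[4:]+cyl(38,38,8), cyl(36,44,8), cyl(43,61,11.5))]
CA=[np.array(p)/1000 for p in (box(-47,43,35,0,4), box(40,75,16,0,4), box(-47,-43,35,0,20))]
def place(parts,x,y,yaw,z=0):
    c,s=np.cos(yaw),np.sin(yaw); R=np.array([[c,-s,0],[s,c,0],[0,0,1]])
    return [p@R.T+[x,y,z] for p in parts]
def fg(img): # img BGR
    im=cv2.GaussianBlur(img,(0,0),0.6).astype(float); bg=cv2.medianBlur(img,61).astype(float) 
    lum=im.mean(2)-bg.mean(2); hsv=im.max(2)-im.min(2)
    return np.clip((np.maximum(lum-0, (hsv-25)*1.0))/45,0,1)
S=4
def render(c,parts,r):
    x0,y0,x1,y1=r; m=np.zeros(((y1-y0)*S,(x1-x0)*S),np.uint8)
    for p in parts:
        q=(proj(c,p)-[x0-.5,y0-.5])*S-.5   # pixel centres at integer coordinates
        h=cv2.convexHull(np.round(q*16).astype(np.int32)); cv2.fillConvexPoly(m,h,255,cv2.LINE_8,4)
    m=cv2.resize(m,(x1-x0,y1-y0),interpolation=cv2.INTER_AREA)/255.
    return cv2.GaussianBlur(m,(0,0),0.6)
def fit(views,parts,x,y,yaw,z=0):
    # views: list of (cam,mask)
    rs=[]
    for c,m in views:
        q=np.vstack([proj(c,p) for p in place(parts,x,y,yaw,z)]); lo=q.min(0)-9; hi=q.max(0)+9
        rs.append((max(0,int(lo[0])),max(0,int(lo[1])),min(640,int(hi[0])),min(480,int(hi[1]))))
    def f(v):
        P=place(parts,v[0]/1000,v[1]/1000,v[2]/100,z); e=0
        for (c,m),r in zip(views,rs): e+=((render(c,P,r)-m[r[1]:r[3],r[0]:r[2]])**2).mean()
        return e
    b=None
    for d in (0,.15,-.15):
        v0=np.array([x*1000,y*1000,(yaw+d)*100])
        o=minimize(f,v0,method="Nelder-Mead",options=dict(initial_simplex=v0+np.array([[0,0,0],[8,0,0],[0,8,0],[0,0,8]]),xatol=.05,fatol=1e-7,maxiter=300))
        if b is None or o.fun<b.fun: b=o
    return b.x[0]/1000,b.x[1]/1000,b.x[2]/100,b.fun
def ray(c,u,v,z):
    T=np.asarray(c["T"]); d=T[:3,:3]@np.array([(u-c["cx"])/c["fx"],-(v-c["cy"])/c["fy"],-1]); t=(z-T[2,3])/d[2]; return T[:3,3]+t*d
E
cat > m1.py <<'E'
from workcell import robot
from fit import *
import json
C={n:robot.capture(n) for n in("top","side")}
M={}
for n in C:
    img=np.ascontiguousarray(C[n]["frame"][:,:,::-1]); M[n]=fg(img); cv2.imwrite(f"pics/mask_{n}.png",(M[n]*255).astype(np.uint8))
init={"red_f":((403,165),(391,141)),"blue_f":((417,231),(406,210)),"green_f":((332,236),(337,214)),"yellow_f":((473,162),(461,142)),"white1":((340,177),(332,155)),"white2":((473,229),(484,208)),
"red_c":((209,172),(203,150)),"green_c":((264,167),(259,144)),"blue_c":((196,235),(193,207)),"yellow_c":((273,234),(277,208))}
out={}
for k,(a,b) in init.items():
    p=ray(C["top"],*a,.013)[:2];q=ray(C["top"],*b,.013)[:2]; yaw=np.arctan2(*(q-p)[::-1])
    parts=CA if k.endswith("_c") else FL
    r=[fit([(C[n],M[n]) for n in s],parts,*p,yaw) for s in(("top",),("side",),("top","side"))]
    print(k,*[f"{x*1e3:.1f} {y*1e3:.1f} {np.degrees(w):.1f} ({e:.4f}) |" for x,y,w,e in r]); out[k]=r[2][:3]
json.dump(out,open("fit.json","w"))
for n in C:
    im=cv2.resize(C[n]["frame"][:,:,::-1],None,fx=2,fy=2)
    for k,v in out.items():
        for p in place(CA if k.endswith("_c") else FL,*v):
            h=cv2.convexHull((proj(C[n],p)*2).astype(np.float32)); cv2.polylines(im,[np.round(h).astype(int)],True,(255,0,255),1)
    im=im[230:540,250:1000] if n=="top" else im[320:780,400:1000]
    cv2.imwrite(f"pics/ov_{n}.png",im)
E
python3 m1.py
```

```text
red_f 623.2 -154.4 20.0 (0.0122) | 637.7 -140.3 7.8 (0.0842) | 624.6 -153.0 19.7 (0.1116) |
blue_f 458.2 -187.8 20.5 (0.0086) | 461.5 -168.6 0.6 (0.0828) | 459.1 -186.3 19.6 (0.1099) |
green_f 445.9 4.9 -11.9 (0.0086) | 451.2 17.8 -19.5 (0.1045) | 446.7 5.3 -10.2 (0.1271) |
yellow_f 621.7 -329.1 30.8 (0.0246) | 634.1 -315.5 24.3 (0.0788) | 622.2 -325.5 27.6 (0.1176) |
white1 592.5 -9.9 16.8 (0.0045) | 598.1 -1.2 15.6 (0.0864) | 593.6 -8.9 17.8 (0.1040) |
white2 460.0 -336.9 -24.2 (0.0189) | 467.7 -322.0 -35.9 (0.0944) | 461.6 -334.5 -24.5 (0.1356) |
red_c 603.4 309.5 15.2 (0.0170) | 606.3 310.2 15.8 (0.0484) | 604.5 309.6 15.4 (0.0682) |
green_c 615.3 173.4 9.6 (0.0137) | 618.7 175.1 8.6 (0.0705) | 615.9 173.6 9.4 (0.0877) |
blue_c 460.8 337.0 4.6 (0.0058) | 463.4 337.3 5.4 (0.0201) | 461.6 337.2 4.9 (0.0298) |
yellow_c 455.6 145.6 -6.3 (0.0147) | 458.4 145.4 -6.4 (0.0109) | 457.4 145.4 -6.4 (0.0295) |
```

View pics/ov_top.png

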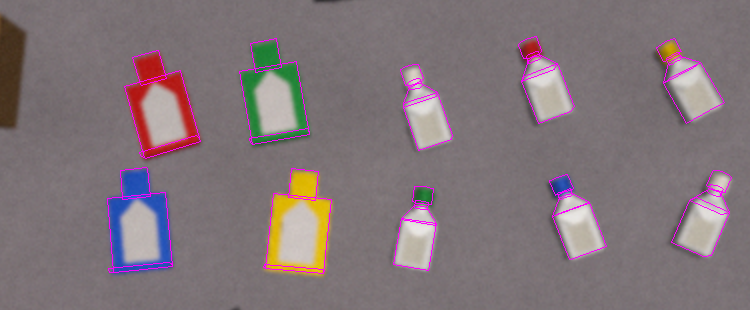

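View pics/ov_side.png

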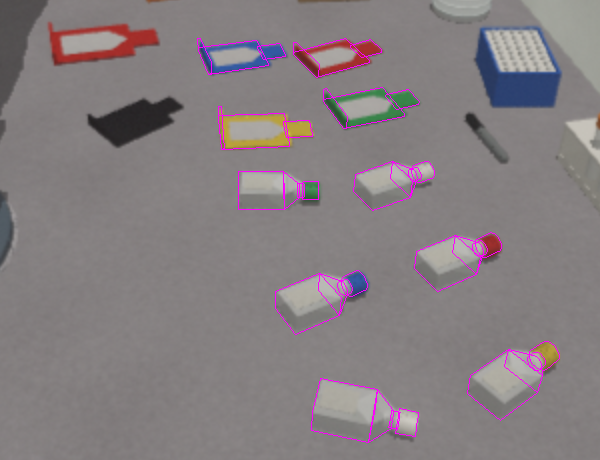

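View pics/mask_side.png

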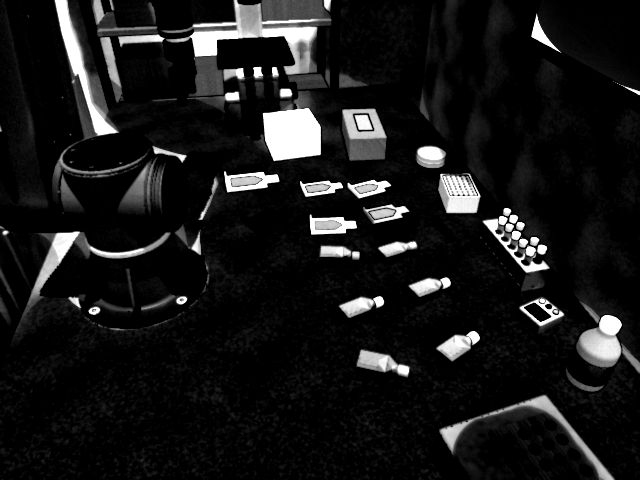

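```bash
cat > go.py <<'E'
import sys,numpy as np
from workcell import robot
from scipy.spatial.transform import Rotation as Ro
def goto(x,y,z,yaw,o=None):
    """mm, deg of the flask axis; prints shift/turn in the present tool axes"""
    o=o or robot.get_obs(); R=Ro.from_euler("xyz",o["tool_rot"],degrees=True); p=o["ee_pos"]*1000
    best=None
    for a in(yaw+90,yaw-90):
        a_=np.radians(a); T=Ro.from_matrix(np.c_[[0,0,-1],[np.cos(a_),np.sin(a_),0],[np.sin(a_),-np.cos(a_),0]])
        rv=(R.inv()*T).as_rotvec()
        if best is None or np.linalg.norm(rv)<np.linalg.norm(best): best=rv
    d=R.inv().apply(np.array([x,y,z])-p)
    print("shift",d.round(1),"turn",best.round(4),"dist %.0f rot %.1f deg"%(np.linalg.norm(d),np.degrees(np.linalg.norm(best))))
if __name__=="__main__":
    o=robot.get_obs(); print("t %.2f"%o["time"],"p",(o["ee_pos"]*1000).round(1),"y",Ro.from_euler("xyz",o["tool_rot"],degrees=True).as_matrix()[:,1].round(3),"j",o["joints"].round(1),"F",o["wrist_force"].round(2),"g %.3f"%(o["gripper_width"]*85.4))
    goto(*map(float,sys.argv[1:5]),o)
E
python3 go.py 446 5 120 -11.5
```

```text
t 0.25 p [117.3 485.9 256.1] y [ 0.235  0.972 -0.001] j [76.4 12.2 -2.  75.8  0.  90. ] F [ 0.56 -0.28 -0.07] g 85.265
shift [ 136.3 -390.3  432.4] turn [-0.0361 -0.      0.0005] dist 598 rot 2.1 deg
```

send_rows:
  series:
    - [20, -55, 62, 0, 0, 0, 85]
    - [45, -129, 143, 0, 0, 0, 85]
  newtons: 40

```text
time: 0.42
ee_pos: [0.1631, 0.4193, 0.2364]
tool_rot: [-81.7, 90.0, -95.1]
wrist_force: [0.8, -0.4, 0.3]
gripper_width: 0.998
```

send_rows:
  series:
    - [10, -26, 29, 0, 0, 0, 85]
    - [20, -52, 58, 0, 0, 0, 85]
    - [30, -78, 87, 0, 0, 0, 85]
    - [40, -104, 116, 0, 0, 0, 85]
    - [50, -130, 145, 0, 0, 0, 85]

```text
time: 0.83
ee_pos: [0.2745, 0.2576, 0.1861]
tool_rot: [17.0, 90.0, 3.6]
wrist_force: [1.6, 1.6, -0.6]
gripper_width: 0.994
```

```bash
python3 go.py 446 5 120 -11.5
```

```text
t 0.83 p [274.5 257.6 186.1] y [0.231 0.973 0.   ] j [ 43.2  -0.7 -26.8  63.9  -0.   56.6] F [ 1.57  1.57 -0.57] g 84.915
shift [  66.2 -206.   225.3] turn [-0.0327  0.0003 -0.0001] dist 312 rot 1.9 deg
```

send_rows:
  series:
    - [9, -27, 29, 0, 0, 0, 85]
    - [18, -54, 58, 0, 0, 0, 85]
    - [27, -81, 87, 0, 0, 0, 85]
    - [36, -108, 116, -0.02, 0, 0, 85]
    - [44, -134, 147, -0.033, 0, 0, 85]

```text
time: 1.25
ee_pos: [0.3869, 0.0911, 0.1418]
tool_rot: [29.7, 90.0, 18.3]
wrist_force: [1.4, 1.5, 1.0]
gripper_width: 0.995
```

```bash
python3 go.py 446 5 120 -11.5
```

```text
t 1.25 p [386.9  91.1 141.8] y [0.198 0.98  0.   ] j [ 13.3   3.6 -29.1  57.3   0.   24.7] F [1.36 1.49 0.96] g 84.973
shift [ 21.9 -72.7  75. ] turn [ 0.0012  0.0006 -0.0003] dist 107 rot 0.1 deg
```

send_rows:
  series:
    - [8, -27, 28, 0, 0, 0, 85]
    - [16, -52, 54, 0, 0, 0, 85]
    - [20, -66, 68, 0, 0, 0, 85]
    - [22, -72.7, 75, 0, 0, 0, 85]
    - [22, -72.7, 75, 0, 0, 0, 85]

```text
time: 1.67
ee_pos: [0.4464, 0.0038, 0.1193]
tool_rot: [172.6, 90.0, 161.0]
wrist_force: [0.2, 1.6, -0.4]
gripper_width: 0.992
```

```bash
cat > wr.py <<'E'
import sys
from workcell import robot
from fit import *
import json
# wrist view with overlay of given model poses: name x y yaw z
c=robot.capture("wrist"); im=np.ascontiguousarray(c["frame"][:,:,::-1])
for a in sys.argv[2:]:
    n,x,y,w,z=a.split(","); 
    for p in place(CA if n=="c" else FL,float(x)/1e3,float(y)/1e3,np.radians(float(w)),float(z)/1e3):
        cv2.polylines(im,[np.round(cv2.convexHull(proj(c,p).astype(np.float32))).astype(int)],True,(255,0,255),1)
cv2.imwrite(f"pics/{sys.argv[1]}.png",im)
E
python3 wr.py w1 f,446,5,-11.5,0;  python3 go.py 446 5 30 -11.5
```

```text
t 1.72 p [445.8   4.9 119.6] y [0.199 0.98  0.   ] j [  0.6  10.2 -24.9  54.9   0.   12.1] F [-0.35 -0.21 -0.24] g 84.936
shift [89.6  0.1  0.2] turn [-0.0001 -0.0003 -0.0003] dist 90 rot 0.0 deg
```

View pics/w1.png

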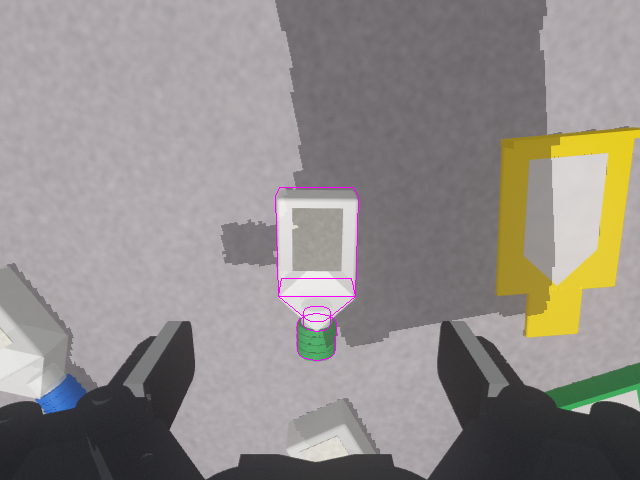

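Wrist view: the green flask (276–357, 188–360) matches the overlay within ~2 px, centred between the jaws. Descend.

send_rows:
  series:
    - [25, 0, 0, 0, 0, 0, 85]
    - [55, 0, 0, 0, 0, 0, 85]
    - [78, 0, 0, 0, 0, 0, 85]
    - [88, 0, 0, 0, 0, 0, 85]
    - [88, 0, 0, 0, 0, 0, 70]

```text
time: 2.13
ee_pos: [0.4436, 0.0063, 0.03]
tool_rot: [-177.5, 89.8, 171.1]
wrist_force: [0.9, 0.1, 0.5]
gripper_width: 0.881
```

send_rows:
  series:
    - [0, 0, 0, 0, 0, 0, 30]
    - [0, 0, 0, 0, 0, 0, 30]
    - [0, 0, 0, 0, 0, 0, 30]
    - [0, 0, 0, 0, 0, 0, 30]
    - [0, 0, 0, 0, 0, 0, 30]
  newtons: 40

```text
time: 2.55
ee_pos: [0.4441, 0.0069, 0.0313]
tool_rot: [158.0, 89.9, 146.6]
wrist_force: [-3.9, 3.5, 8.0]
gripper_width: 0.482
```

```bash
python3 wr.py w2;python3 go.py 446 5 120 -11.5
```

```text
t 2.60 p [444.2   6.9  31.3] y [0.197 0.98  0.001] j [  0.8  16.  -32.3  41.9   0.1  12.2] F [-1.89  3.71  6.73] g 41.092
shift [-88.7  -1.4   2. ] turn [ 0.0021 -0.0023 -0.001 ] dist 89 rot 0.2 deg
```

View pics/w2.png

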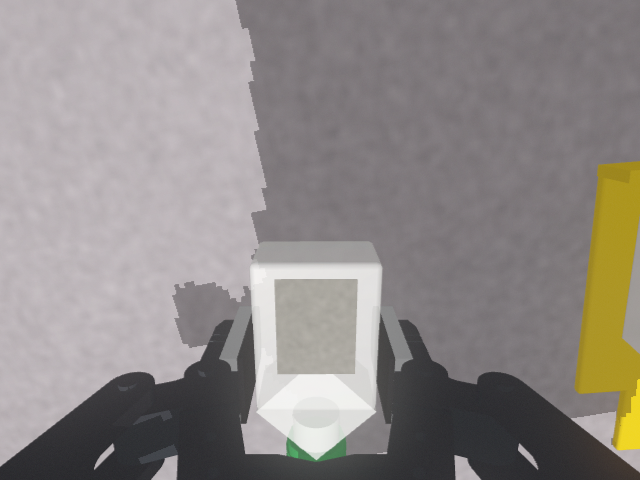

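send_rows:
  series:
    - [-12, 0, 0, 0, 0, 0, 30]
    - [-35, 0, 0, 0, 0, 0, 30]
    - [-60, 0, 0, 0, 0, 0, 30]
    - [-80, 0, 0, 0, 0, 0, 30]
    - [-86, 0, 0, 0, 0, 0, 30]

```text
time: 3.02
ee_pos: [0.446, 0.0069, 0.1209]
tool_rot: [37.2, 89.8, 25.8]
wrist_force: [1.4, -0.5, -1.1]
gripper_width: 0.485
```

```bash
python3 wr.py w3 f,446,5,-11.5,87;python3 go.py 613.5 173 115 9.5
```

```text
t 3.07 p [446.    6.9 120.4] y [0.197 0.98  0.002] j [  0.8  10.1 -25.   54.8   0.1  12.2] F [ 0.64 -0.08  1.54] g 41.242
shift [  6.1 195.9 131.4] turn [-0.3643  0.0029 -0.0015] dist 236 rot 20.9 deg
```

View pics/w3.png

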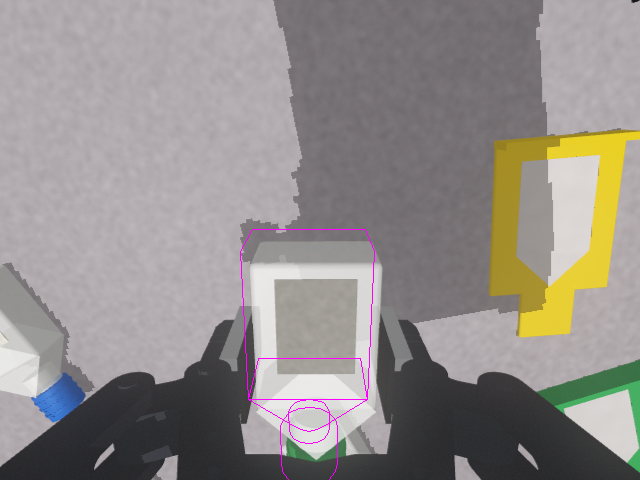

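```bash
python3 wr.py w4 f,450,7,-11.5,87;python3 wr.py w5 f,449,6.5,-11.5,84
python3 - <<'E'
import cv2,numpy as np
cv2.imwrite('pics/w45.png',np.hstack([cv2.imread(f'pics/w{i}.png')[200:,180:450] for i in(4,5)]))
E
```

```text
(no output)
```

View pics/w45.png

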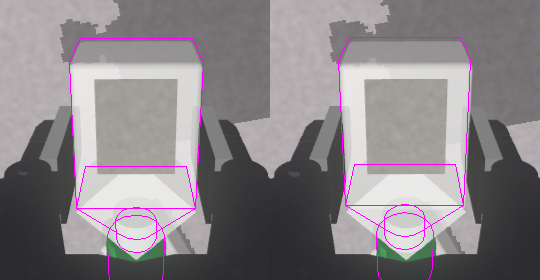

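send_rows:
  series:
    - [0, 15, 10, -0.05, 0, 0, 30]
    - [0, 45, 30, -0.12, 0, 0, 30]
    - [0, 75, 50, -0.2, 0, 0, 30]
    - [0, 105, 70, -0.28, 0, 0, 30]
    - [0, 135, 90, -0.33, 0, 0, 30]

```text
time: 3.58
ee_pos: [0.5597, 0.1227, 0.1159]
tool_rot: [150.4, 89.8, 158.2]
wrist_force: [0.0, -0.4, -1.0]
gripper_width: 0.481
```

```bash
python3 go.py 612.5 173 100 9.5
```

```text
t 3.58 p [559.7 122.7 115.9] y [-0.135  0.991  0.001] j [12.3 24.4 -5.7 60.   0.1  4.5] F [ 0.04 -0.4  -1.01] g 41.114
shift [15.8 42.7 59.2] turn [-0.03   -0.0025 -0.0014] dist 75 rot 1.7 deg
```

send_rows:
  series:
    - [4, 18, 25, -0.02, 0, 0, 30]
    - [8, 34, 46, -0.03, 0, 0, 30]
    - [14, 41, 57, -0.03, 0, 0, 30]
    - [16, 42.7, 59.2, -0.03, 0, 0, 30]
    - [16, 42.7, 59.2, -0.03, 0, 0, 30]

```text
time: 4.0
ee_pos: [0.6117, 0.1732, 0.0975]
tool_rot: [168.8, 89.7, 178.3]
wrist_force: [-0.0, 0.4, -0.0]
gripper_width: 0.479
```

```bash
python3 wr.py w6 c,615.5,173.5,9.5,0;python3 go.py 612.5 173 36.5 9.5
```

```text
t 4.05 p [611.5 172.6  98.4] y [-0.165  0.986  0.001] j [15.7 32.2  4.3 62.3  0.1  6.2] F [-0.49 -0.23  0.26] g 40.693
shift [61.9  0.1  1.3] turn [ 0.0002 -0.0048 -0.0011] dist 62 rot 0.3 deg
```

View pics/w6.png

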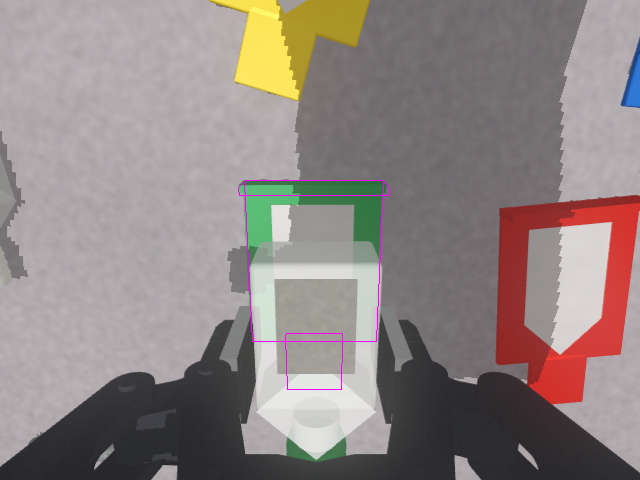

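Carrier overlay matches (backstop row 188, sides 246/382). Lower.

send_rows:
  series:
    - [12, 0, 1, 0, 0, 0, 30]
    - [30, 0, 1.3, 0, 0, 0, 30]
    - [46, 0, 1.3, 0, 0, 0, 30]
    - [56, 0, 1.3, 0, 0, 0, 30]
    - [61, 0, 1.3, 0, 0, 0, 30]

```text
time: 4.47
ee_pos: [0.6113, 0.1719, 0.0363]
tool_rot: [173.2, 89.6, -177.3]
wrist_force: [0.2, 0.5, -1.2]
gripper_width: 0.482
```

```bash
python3 go.py 612.5 173 36 9.5
```

```text
t 4.47 p [611.3 171.9  36.3] y [-0.164  0.986  0.001] j [15.7 35.1 -0.4 54.8  0.1  6.2] F [ 0.16  0.47 -1.19] g 41.185
shift [0.3 0.9 1.4] turn [-0.0007 -0.0068 -0.0008] dist 2 rot 0.4 deg
```

send_rows:
  series:
    - [0.5, 0, 1, 0, 0, 0, 41]
    - [0.5, 0.5, 1, 0, 0, 0, 50]
    - [0.5, 0.5, 1, 0, 0, 0, 62]
    - [0.5, 0.5, 1, 0, 0, 0, 70]
    - [0.5, 0.5, 1, 0, 0, 0, 75]

```text
time: 4.88
ee_pos: [0.6126, 0.1727, 0.0365]
tool_rot: [171.0, 89.7, -179.6]
wrist_force: [0.3, 0.8, -0.3]
gripper_width: 0.882
```

send_rows:
  series:
    - [-15, 0, 0, 0, 0, 0, 80]
    - [-45, 0, 0, 0, 0, 0, 85]
    - [-80, 0, 0, 0, 0, 0, 85]
    - [-95, 0, 0, 0, 0, 0, 85]

```text
time: 5.22
ee_pos: [0.6144, 0.1731, 0.1362]
tool_rot: [126.4, 89.9, 135.9]
wrist_force: [0.9, -0.4, 0.1]
gripper_width: 0.995
```

```bash
python3 wr.py w7 c,615.5,173.5,9.5,0 f,615.5,173.5,9.5,4;python3 go.py 623.5 -154 120 20
```

```text
t 5.27 p [615.4 173.3 137.9] y [-0.165  0.986  0.002] j [15.7 31.   8.2 67.   0.1  6.2] F [0.84 0.01 2.55] g 85.269
shift [  17.2 -324.2  -45.9] turn [-0.1838  0.0019 -0.0015] dist 328 rot 10.5 deg
```

View pics/w7.png

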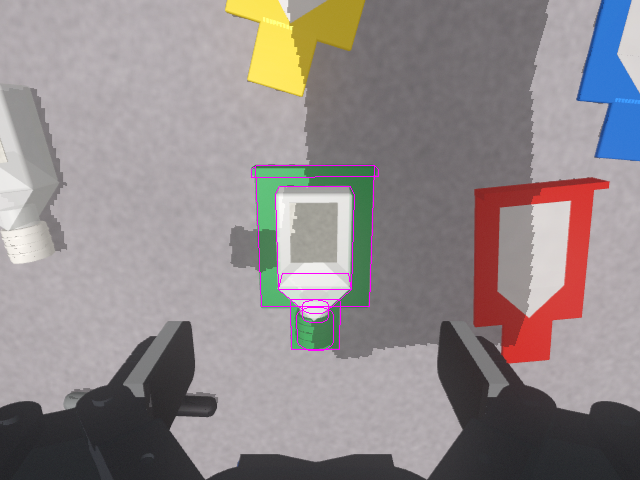

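Green sits on its outline within ~1 mm of the overlay (276–350, 186–348). Red flask next.

send_rows:
  series:
    - [0, -25, -3, 0, 0, 0, 85]
    - [3, -65, -9, -0.03, 0, 0, 85]
    - [5, -106, -15, -0.06, 0, 0, 85]
    - [8, -147, -21, -0.1, 0, 0, 85]
    - [10, -188, -27, -0.12, 0, 0, 85]

```text
time: 5.68
ee_pos: [0.6194, -0.0182, 0.1275]
tool_rot: [29.4, 89.8, 45.9]
wrist_force: [1.1, 0.5, 0.7]
gripper_width: 0.993
```

send_rows:
  series:
    - [2, -38, 3, -0.02, 0, 0, 85]
    - [4, -76, 3, -0.04, 0, 0, 85]
    - [6, -104, 3, -0.06, 0, 0, 85]
    - [6, -120, 3, -0.06, 0, 0, 85]
    - [6, -125, 3, -0.06, 0, 0, 85]

```text
time: 6.1
ee_pos: [0.6581, -0.1401, 0.121]
tool_rot: [19.1, 89.9, 38.9]
wrist_force: [1.0, 0.1, -0.5]
gripper_width: 0.993
```

```bash
python3 wr.py w8 f,623.5,-154,20,0;python3 go.py 623.5 -154 32 20
```

```text
t 6.15 p [ 658.  -139.3  121. ] y [-0.339  0.941  0.001] j [-12.   35.6  13.4  67.7   0.1 -31.8] F [-1.31 -0.7  -0.9 ] g 85.157
shift [ 88.9  -2.2 -37.7] turn [-0.0032  0.0023 -0.0009] dist 97 rot 0.2 deg
```

View pics/w8.png

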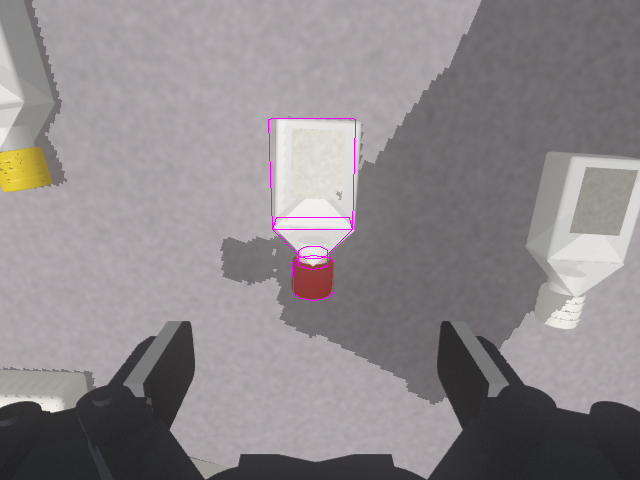

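send_rows:
  series:
    - [0, -1, -20, 0, 0, 0, 85]
    - [10, -1.5, -36, 0, 0, 0, 85]
    - [35, -1.5, -38, 0, 0, 0, 85]
    - [60, -1.5, -38, 0, 0, 0, 85]
    - [76, -1.5, -38, 0, 0, 0, 85]

```text
time: 6.57
ee_pos: [0.6219, -0.1521, 0.0433]
tool_rot: [52.1, 89.9, 72.0]
wrist_force: [0.4, 0.7, 0.2]
gripper_width: 0.997
```

```bash
python3 go.py 623.5 -154 32 20
```

```text
t 6.57 p [ 621.9 -152.1   43.3] y [-0.34   0.941  0.002] j [-13.8  35.    0.5  55.5   0.1 -33.7] F [0.38 0.66 0.22] g 85.157
shift [11.3 -2.3  0.9] turn [-0.0025  0.0014 -0.0018] dist 12 rot 0.2 deg
```

send_rows:
  series:
    - [6, -1, 1, 0, 0, 0, 80]
    - [11, -1, 1, 0, 0, 0, 70]
    - [11, -1, 1, 0, 0, 0, 55]
    - [11, -1, 1, 0, 0, 0, 40]
    - [11, -1, 1, 0, 0, 0, 30]

```text
time: 6.98
ee_pos: [0.624, -0.1526, 0.0338]
tool_rot: [13.2, 89.8, 33.0]
wrist_force: [0.3, -0.7, 0.3]
gripper_width: 0.478
```

send_rows:
  series:
    - [0, 0, 0, 0, 0, 0, 30]
    - [-4, 0, 0, 0, 0, 0, 30]
    - [-25, 0, 0, 0, 0, 0, 30]
    - [-55, 0, 0, 0, 0, 0, 30]
    - [-80, 0, 0, 0, 0, 0, 30]

```text
time: 7.4
ee_pos: [0.6237, -0.1528, 0.1158]
tool_rot: [9.5, 89.8, 29.4]
wrist_force: [0.6, 0.4, 0.9]
gripper_width: 0.481
```

```bash
python3 wr.py w9;python3 go.py 602 309 115 15.3
```

```text
t 7.45 p [ 626.  -153.3  121.2] y [-0.34   0.94  -0.003] j [-13.8  31.8   6.9  64.6   0.1 -33.7] F [ 1.93 -0.79  5.3 ] g 41.274
shift [  6.  443.  134.5] turn [0.0797 0.0091 0.0028] dist 463 rot 4.6 deg
```

View pics/w9.png

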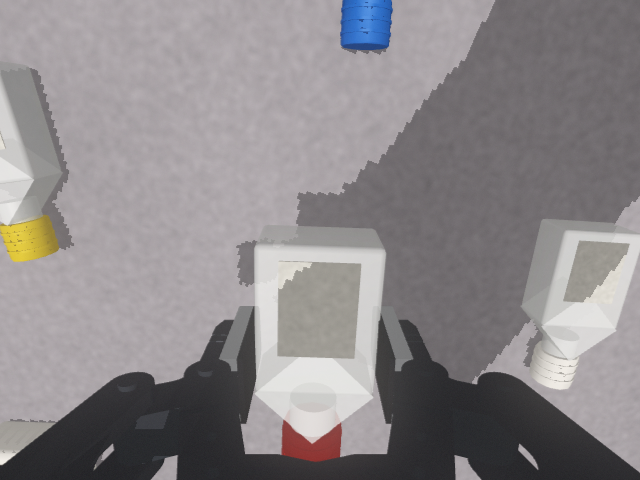

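send_rows:
  series:
    - [0, 15, 5, 0, 0, 0, 30]
    - [0, 45, 14, 0.01, 0, 0, 30]
    - [0, 80, 25, 0.02, 0, 0, 30]
    - [0, 116, 35, 0.03, 0, 0, 30]
    - [0, 152, 46, 0.04, 0, 0, 30]

```text
time: 7.87
ee_pos: [0.6171, 0.007, 0.1215]
tool_rot: [-16.0, 89.4, 1.5]
wrist_force: [0.7, 0.0, -0.7]
gripper_width: 0.482
```

```bash
python3 go.py 605.5 310 115 15.3
```

```text
t 7.87 p [617.1   7.  121.5] y [-0.301  0.954 -0.003] j [  0.6  28.6   1.7  62.5   0.  -16.9] F [ 0.75  0.02 -0.68] g 41.181
shift [  6.4 292.4  80. ] turn [0.0386 0.0097 0.0026] dist 303 rot 2.3 deg
```

send_rows:
  series:
    - [0, 37, 10, 0, 0, 0, 30]
    - [0, 74, 20, 0.01, 0, 0, 30]
    - [0, 111, 30, 0.02, 0.005, 0, 30]
    - [0, 148, 40, 0.03, 0.01, 0, 30]
    - [0, 185, 50, 0.035, 0.01, 0, 30]

```text
time: 8.28
ee_pos: [0.6086, 0.2009, 0.1218]
tool_rot: [-93.9, 89.9, -78.4]
wrist_force: [0.3, 0.3, 0.9]
gripper_width: 0.483
```

```bash
python3 go.py 605.5 310 105 15.3
```

```text
t 8.28 p [608.6 200.9 121.8] y [-0.267  0.964 -0.003] j [18.3 31.8  7.1 65.3 -0.1  2.8] F [0.31 0.25 0.94] g 41.228
shift [ 16.5 106.   26.2] turn [ 0.0032 -0.0002  0.0025] dist 110 rot 0.2 deg
```

send_rows:
  series:
    - [5, 35, 9, 0, 0, 0, 30]
    - [10, 70, 17, 0, 0, 0, 30]
    - [15, 95, 23, 0, 0, 0, 30]
    - [16.5, 106, 26, 0, 0, 0, 30]
    - [16.5, 106, 26, 0, 0, 0, 30]

```text
time: 8.7
ee_pos: [0.6044, 0.3126, 0.1044]
tool_rot: [-109.5, 89.9, -93.8]
wrist_force: [0.4, -0.5, -0.3]
gripper_width: 0.481
```

```bash
python3 wr.py w10 c,604,309.5,15.3,0;python3 go.py 605.5 310 38.5 15.3
```

```text
t 8.75 p [604.8 310.8 104.8] y [-0.269  0.963 -0.003] j [27.3 37.2 13.7 66.6 -0.1 11.7] F [-0.46 -0.8  -0.21] g 41.395
shift [66.3 -0.7  0.5] turn [ 0.0049 -0.0007  0.0028] dist 66 rot 0.3 deg
```

View pics/w10.png

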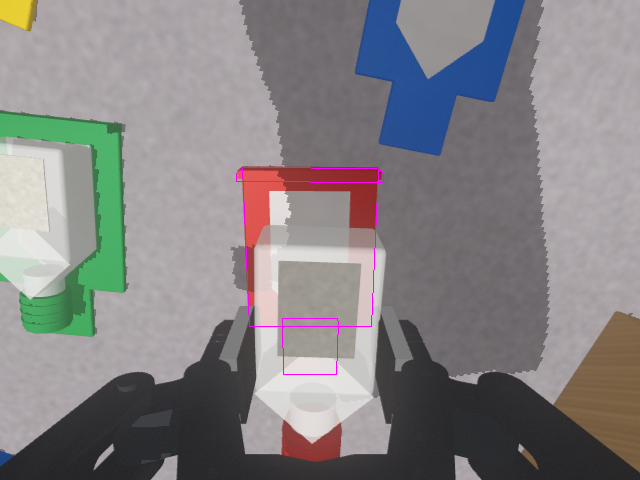

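send_rows:
  series:
    - [12, -1, 0.5, 0, 0, 0, 30]
    - [30, -1, 0.5, 0, 0, 0, 30]
    - [48, -1, 0.5, 0, 0, 0, 30]
    - [60, -1, 0.5, 0, 0, 0, 30]
    - [66, -1, 0.5, 0, 0, 0, 30]

```text
time: 9.17
ee_pos: [0.6052, 0.3081, 0.0375]
tool_rot: [-125.7, 89.8, -110.2]
wrist_force: [-4.3, -9.2, 29.4]
gripper_width: 0.482
```

```bash
python3 go.py 605.5 310 38 15.3
```

```text
t 9.17 p [605.2 308.1  37.5] y [-0.267  0.964 -0.003] j [27.  39.8  8.2 58.6 -0.2 11.5] F [-4.28 -9.24 29.42] g 41.146
shift [-0.5  1.8  0.8] turn [ 0.0035 -0.0024  0.0034] dist 2 rot 0.3 deg
```

send_rows:
  series:
    - [-0.5, 1, 0, 0, 0, 0, 41]
    - [-0.5, 1, 0, 0, 0, 0, 50]
    - [-0.5, 1, 0, 0, 0, 0, 62]
    - [-0.5, 1, 0, 0, 0, 0, 70]
    - [-0.5, 1, 0, 0, 0, 0, 75]

```text
time: 9.58
ee_pos: [0.6052, 0.3091, 0.0386]
tool_rot: [-117.5, 89.8, -102.0]
wrist_force: [-0.4, 0.2, 0.2]
gripper_width: 0.881
```

send_rows:
  series:
    - [-15, 0, 0, 0, 0, 0, 80]
    - [-45, 0, 0, 0, 0, 0, 85]
    - [-80, 0, 0, 0, 0, 0, 85]
    - [-95, 0, 0, 0, 0, 0, 85]

```text
time: 9.92
ee_pos: [0.6064, 0.3101, 0.1383]
tool_rot: [-38.9, 89.8, -23.4]
wrist_force: [-0.1, -0.2, 1.1]
gripper_width: 0.992
```

```bash
python3 wr.py w11 c,604,309.5,15.3,0 f,604,309.5,15.3,4;python3 go.py 458.5 -187 120 20
```

```text
t 9.97 p [607.2 310.5 140.1] y [-0.267  0.964 -0.002] j [27.2 36.1 17.1 70.7 -0.2 11.6] F [1.1  0.42 3.02] g 84.885
shift [  19.3 -439.6 -276.4] turn [-0.0784  0.0055  0.002 ] dist 520 rot 4.5 deg
```

View pics/w11.png

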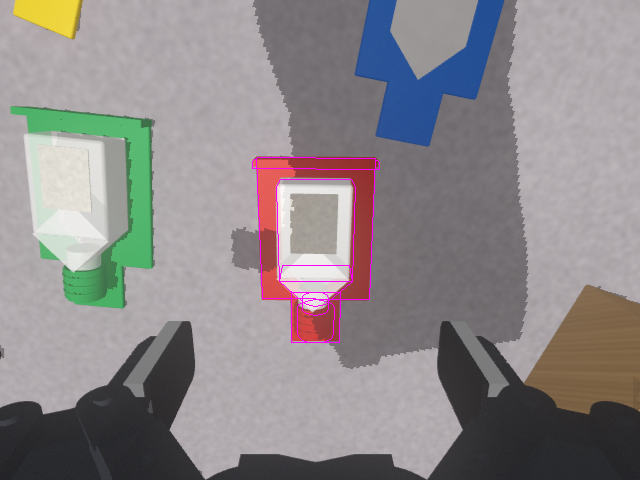

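Red also sits within ~2 mm of its overlay. Now the blue flask.

send_rows:
  series:
    - [0, -22, -14, 0, 0, 0, 85]
    - [2, -56, -35, -0.01, 0, 0, 85]
    - [4, -90, -57, -0.02, 0, 0, 85]
    - [6, -124, -78, -0.03, 0, 0, 85]
    - [8, -158, -99, -0.04, 0, 0, 85]

```text
time: 10.38
ee_pos: [0.5531, 0.1303, 0.1318]
tool_rot: [-19.5, 89.6, -1.6]
wrist_force: [0.8, -0.7, 0.4]
gripper_width: 0.991
```

```bash
python3 go.py 458.5 -187 120 20
```

```text
t 10.38 p [553.1 130.3 131.8] y [-0.307  0.952 -0.002] j [13.3 22.8 -5.7 61.1 -0.1 -4.6] F [ 0.76 -0.68  0.42] g 84.662
shift [  11.2 -273.  -187.4] turn [-0.0373  0.0059  0.0022] dist 331 rot 2.2 deg
```

send_rows:
  series:
    - [2, -34, -23, 0, 0, 0, 85]
    - [3, -68, -46, -0.01, 0, 0, 85]
    - [5, -102, -70, -0.02, 0, 0, 85]
    - [7, -136, -93, -0.03, 0, 0, 85]
    - [8, -170, -117, -0.037, 0, 0, 85]

```text
time: 10.8
ee_pos: [0.493, -0.069, 0.1235]
tool_rot: [-22.4, 89.6, -2.4]
wrist_force: [1.5, 0.2, 0.3]
gripper_width: 0.994
```

```bash
python3 go.py 458.5 -187 120 20
```

```text
t 10.80 p [493.  -69.  123.5] y [-0.343  0.939 -0.003] j [ -8.   15.4 -17.6  56.6   0.  -28. ] F [1.53 0.17 0.27] g 84.919
shift [  3.3 -99.  -72.9] turn [0.0006 0.0062 0.0026] dist 123 rot 0.4 deg
```

send_rows:
  series:
    - [1, -32, -23, 0, 0, 0, 85]
    - [2, -64, -46, 0, 0, 0, 85]
    - [3, -88, -65, 0, 0.005, 0, 85]
    - [3, -98, -72, 0, 0.006, 0, 85]
    - [3, -99, -73, 0, 0.006, 0, 85]

```text
time: 11.22
ee_pos: [0.4577, -0.1892, 0.1203]
tool_rot: [-84.7, 89.8, -64.8]
wrist_force: [-0.3, -1.1, -0.9]
gripper_width: 0.994
```

```bash
python3 wr.py w12 f,458.5,-187,20,0;python3 go.py 458.5 -187 32 20
```

```text
t 11.27 p [ 458.1 -187.9  120.3] y [-0.341  0.94  -0.003] j [-22.2  15.5 -18.   56.4  -0.1 -42.2] F [-0.84 -0.38 -0.37] g 85.038
shift [88.3  1.   0.6] turn [-0.0016  0.0005  0.0027] dist 88 rot 0.2 deg
```

View pics/w12.png

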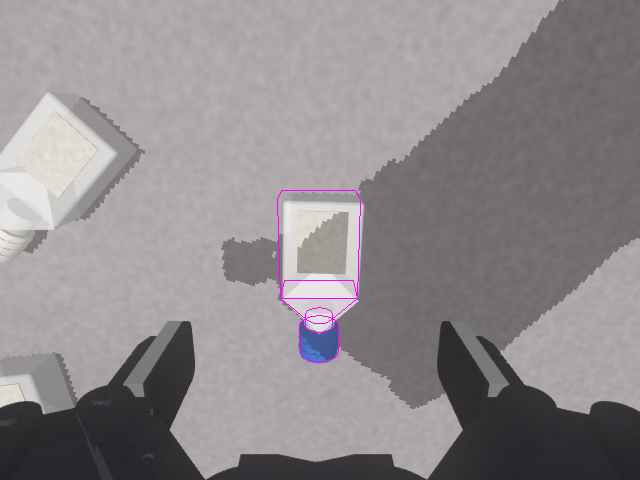

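send_rows:
  series:
    - [25, 1, 1, 0, 0, 0, 85]
    - [55, 2, 2, 0, 0, 0, 85]
    - [78, 2, 2, 0, 0, 0, 80]
    - [87, 2, 2, 0, 0, 0, 70]
    - [88, 2, 2, 0, 0, 0, 60]

```text
time: 11.68
ee_pos: [0.4586, -0.1841, 0.0308]
tool_rot: [-165.3, 89.9, -145.3]
wrist_force: [-1.0, 0.4, -0.9]
gripper_width: 0.709
```

send_rows:
  series:
    - [0, 0, 0, 0, 0, 0, 30]
    - [0, 0, 0, 0, 0, 0, 30]
    - [0, 0, 0, 0, 0, 0, 30]
    - [0, 0, 0, 0, 0, 0, 30]

```text
time: 12.02
ee_pos: [0.4594, -0.1842, 0.0319]
tool_rot: [-99.3, 89.9, -79.3]
wrist_force: [1.9, 0.6, 3.8]
gripper_width: 0.48
```

send_rows:
  series:
    - [-4, 0, 0, 0, 0, 0, 30]
    - [-20, 0, 0, 0, 0, 0, 30]
    - [-45, 0, 0, 0, 0, 0, 30]
    - [-70, 0, 0, 0, 0, 0, 30]
    - [-85, 0, 0, 0, 0, 0, 30]

```text
time: 12.43
ee_pos: [0.4601, -0.1844, 0.12]
tool_rot: [-62.8, 89.8, -42.8]
wrist_force: [0.5, -0.4, -0.7]
gripper_width: 0.483
```

```bash
python3 wr.py w13;python3 go.py 461 337 115 4.8
```

```text
t 12.48 p [ 461.2 -184.8  121.9] y [-0.342  0.94  -0.005] j [-21.8  15.4 -17.8  56.4  -0.1 -41.8] F [ 2.57 -1.21  3.11] g 41.270
shift [  5.  490.5 178.2] turn [0.2652 0.0046 0.0048] dist 522 rot 15.2 deg
```

View pics/w13.png

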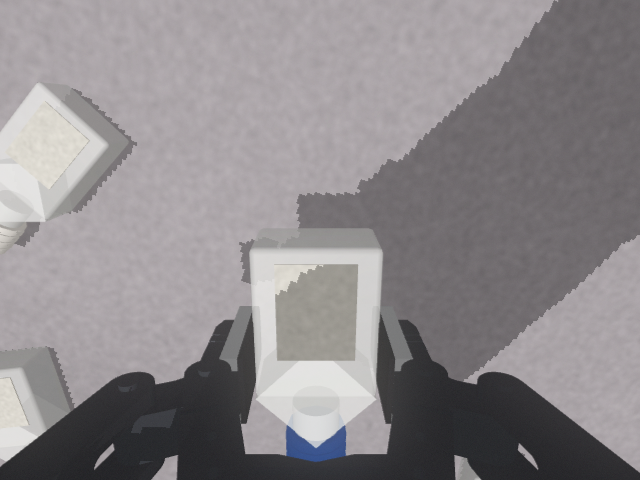

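send_rows:
  series:
    - [0, 14, 5, 0, 0, 0, 30]
    - [0, 42, 15, 0.02, 0, 0, 30]
    - [0, 76, 27, 0.04, 0, 0, 30]
    - [0, 112, 40, 0.06, 0, 0, 30]
    - [0, 149, 54, 0.08, 0, 0, 30]

```text
time: 12.9
ee_pos: [0.4607, -0.0252, 0.1218]
tool_rot: [-46.3, 89.6, -31.0]
wrist_force: [1.2, -0.5, -1.2]
gripper_width: 0.482
```

```bash
python3 go.py 462 337 110 4.8
```

```text
t 12.90 p [460.7 -25.2 121.8] y [-0.263  0.965 -0.005] j [ -3.   11.5 -22.9  55.2  -0.2 -18.3] F [ 1.16 -0.51 -1.18] g 41.187
shift [ 10.4 349.1  96.6] turn [0.1828 0.0056 0.0048] dist 362 rot 10.5 deg
```

send_rows:
  series:
    - [1, 37, 10, 0.02, 0, 0, 30]
    - [2, 75, 20, 0.04, 0, 0, 30]
    - [3, 113, 31, 0.06, 0, 0, 30]
    - [4, 151, 42, 0.08, 0.005, 0.005, 30]
    - [5, 188, 52, 0.1, 0.005, 0.005, 30]

```text
time: 13.32
ee_pos: [0.4611, 0.172, 0.1165]
tool_rot: [23.0, 89.9, 32.5]
wrist_force: [1.5, -0.2, -0.1]
gripper_width: 0.481
```

```bash
python3 go.py 462 337 105 4.8
```

```text
t 13.32 p [461.1 172.  116.5] y [-0.165  0.986  0.   ] j [ 20.4  15.4 -18.7  55.9   0.   11. ] F [ 1.47 -0.16 -0.11] g 41.073
shift [ 11.6 162.6  28.1] turn [ 0.0819  0.0008 -0.0004] dist 165 rot 4.7 deg
```

send_rows:
  series:
    - [2, 37, 6, 0.02, 0, 0, 30]
    - [4, 74, 12, 0.04, 0, 0, 30]
    - [6, 110, 19, 0.06, 0, 0, 30]
    - [9, 142, 24, 0.08, 0, 0, 30]
    - [11, 159, 27, 0.082, 0, 0, 30]

```text
time: 13.73
ee_pos: [0.4611, 0.3367, 0.1056]
tool_rot: [45.7, 89.9, 50.6]
wrist_force: [0.7, 0.3, -0.1]
gripper_width: 0.483
```

```bash
python3 wr.py w14 c,461,337,4.8,0;python3 go.py 462 337 37.5 4.8
```

```text
t 13.78 p [461.1 338.  105.2] y [-0.086  0.996  0.002] j [36.2 24.5 -7.2 58.2  0.1 31.3] F [-3.91  0.57 -1.61] g 41.073
shift [67.7 -1.2  0.7] turn [ 0.0023  0.0011 -0.0018] dist 68 rot 0.2 deg
```

View pics/w14.png

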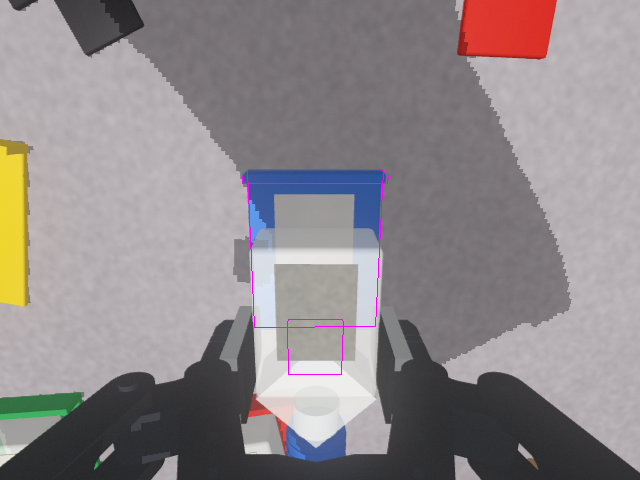

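Aligned. Lower.

send_rows:
  series:
    - [12, -1, 0.5, 0, 0, 0, 30]
    - [30, -1, 0.5, 0, 0, 0, 30]
    - [48, -1, 0.5, 0, 0, 0, 30]
    - [60, -1, 0.5, 0, 0, 0, 30]
    - [66, -1, 0.5, 0, 0, 0, 30]

```text
time: 14.2
ee_pos: [0.4611, 0.3366, 0.0378]
tool_rot: [116.5, 89.9, 121.4]
wrist_force: [-0.2, -0.7, -0.9]
gripper_width: 0.48
```

```bash
python3 go.py 462 337 36.5 4.8
```

```text
t 14.20 p [461.1 336.6  37.8] y [-0.086  0.996  0.001] j [ 36.1  28.1 -12.4  49.6   0.1  31.2] F [-0.15 -0.67 -0.88] g 41.018
shift [1.3 0.3 1. ] turn [ 0.0022 -0.0004 -0.0009] dist 2 rot 0.1 deg
```

send_rows:
  series:
    - [0.8, 0, 1, 0, 0, 0, 30]
    - [1.2, 0, 1, 0, 0, 0, 41]
    - [1.2, 0, 1, 0, 0, 0, 52]
    - [1.2, 0, 1, 0, 0, 0, 65]
    - [1.2, 0, 1, 0, 0, 0, 75]

```text
time: 14.62
ee_pos: [0.4625, 0.337, 0.0374]
tool_rot: [67.9, 89.9, 72.8]
wrist_force: [-0.8, -0.6, 0.9]
gripper_width: 0.866
```

send_rows:
  series:
    - [-10, 0, 0, 0, 0, 0, 80]
    - [-40, 0, 0, 0, 0, 0, 85]
    - [-75, 0, 0, 0, 0, 0, 85]
    - [-95, 0, 0, 0, 0, 0, 85]

```text
time: 14.95
ee_pos: [0.4631, 0.3374, 0.1368]
tool_rot: [42.9, 89.7, 47.8]
wrist_force: [1.0, -0.1, 1.1]
gripper_width: 0.998
```

```bash
python3 wr.py w15 c,461,337,4.8,0 f,461,337,4.8,4;python3 go.py 622 -328.5 120 30
```

```text
t 15.00 p [464.4 338.2 139.9] y [-0.086  0.996  0.006] j [36.  23.1 -4.1 62.3  0.1 31.1] F [1.94 1.45 4.82] g 85.002
shift [  16.9 -677.9   99.7] turn [-0.4377  0.0084 -0.0038] dist 685 rot 25.1 deg
```

View pics/w15.png

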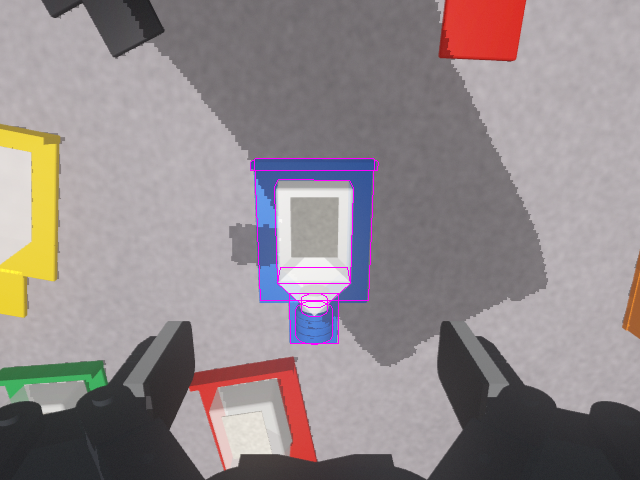

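Blue is well placed. Yellow flask last.

send_rows:
  series:
    - [0, -25, 3, 0, 0, 0, 85]
    - [2, -62, 9, -0.03, 0, 0, 85]
    - [3, -102, 15, -0.06, 0, 0, 85]
    - [4, -143, 21, -0.09, 0, 0, 85]
    - [5, -184, 27, -0.12, 0, 0, 85]

```text
time: 15.42
ee_pos: [0.5073, 0.1557, 0.1351]
tool_rot: [26.7, 89.4, 38.7]
wrist_force: [1.8, -0.4, -0.4]
gripper_width: 0.99
```

```bash
python3 go.py 622 -328.5 120 30
```

```text
t 15.42 p [507.3 155.7 135.1] y [-0.207  0.978  0.005] j [ 16.9  18.4 -11.7  59.4   0.2   5. ] F [ 1.79 -0.39 -0.42] g 84.567
shift [  12.9 -497.5   12. ] turn [-0.3154  0.0099 -0.0032] dist 498 rot 18.1 deg
```

send_rows:
  series:
    - [1, -41, 1, -0.03, 0, 0, 85]
    - [2, -82, 2, -0.06, 0, 0, 85]
    - [3, -123, 3, -0.09, 0, 0, 85]
    - [4, -164, 4, -0.12, 0.005, 0, 85]
    - [5, -205, 5, -0.15, 0.01, 0, 85]

```text
time: 15.83
ee_pos: [0.5549, -0.0459, 0.1305]
tool_rot: [74.0, 89.8, 94.6]
wrist_force: [0.9, -1.5, 0.8]
gripper_width: 0.995
```

```bash
python3 go.py 622 -328.5 120 30
```

```text
t 15.83 p [554.9 -45.9 130.5] y [-0.352  0.936  0.003] j [ -4.8  21.9  -7.2  60.9   0.2 -25.4] F [ 0.92 -1.51  0.81] g 84.939
shift [   9.5 -288.2  -36.6] turn [-0.164   0.0013 -0.0034] dist 291 rot 9.4 deg
```

send_rows:
  series:
    - [1, -40, -5, -0.03, 0, 0, 85]
    - [2, -80, -10, -0.06, 0, 0, 85]
    - [4, -120, -15, -0.09, 0, 0, 85]
    - [5, -160, -20, -0.12, 0, 0, 85]
    - [7, -200, -25, -0.15, 0, 0, 85]

```text
time: 16.25
ee_pos: [0.6021, -0.2441, 0.124]
tool_rot: [45.4, 89.8, 74.6]
wrist_force: [1.6, -0.0, 0.2]
gripper_width: 0.997
```

```bash
python3 go.py 622 -328.5 120 30
```

```text
t 16.25 p [ 602.1 -244.1  124. ] y [-0.489  0.872  0.002] j [-22.2  32.8   9.1  66.3   0.2 -51.4] F [ 1.62 -0.04  0.18] g 85.141
shift [  3.7 -83.3 -23.9] turn [-0.0127  0.0023 -0.0023] dist 87 rot 0.8 deg
```

send_rows:
  series:
    - [1, -30, -9, -0.01, 0, 0, 85]
    - [2, -58, -17, -0.012, 0, 0, 85]
    - [3, -76, -22, -0.012, 0, 0, 85]
    - [4, -83, -24, -0.012, 0, 0, 85]
    - [4, -83, -24, -0.012, 0, 0, 85]

```text
time: 16.67
ee_pos: [0.6216, -0.3296, 0.1198]
tool_rot: [42.3, 89.8, 72.2]
wrist_force: [0.7, 0.8, 0.0]
gripper_width: 0.997
```

```bash
python3 wr.py w16 f,622,-328.5,30,0;python3 go.py 622 -328.5 32 30
```

```text
t 16.72 p [ 621.6 -328.3  119.9] y [-0.499  0.867  0.002] j [-27.9  39.7  20.4  70.8   0.2 -57.8] F [ 0.87  0.56 -0.28] g 85.025
shift [87.9 -0.6  0. ] turn [-0.0014  0.0024 -0.0025] dist 88 rot 0.2 deg
```

View pics/w16.png

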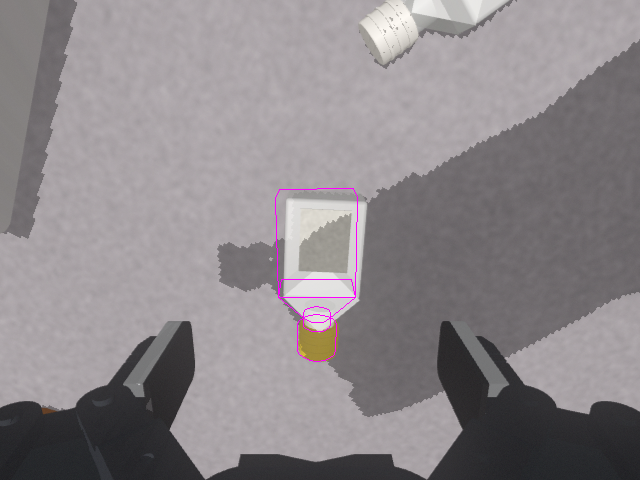

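Yellow body (284–366) sits ~7 px right of the overlay with its cap aligned, so its yaw is nearer 27°; I correct on the way down.

send_rows:
  series:
    - [20, 2, 0, 0.03, 0, 0, 85]
    - [50, 3, 1, 0.05, 0, 0, 85]
    - [75, 4, 1.5, 0.05, 0, 0, 85]
    - [86, 4, 1.5, 0.05, 0, 0, 80]
    - [87, 4, 1.5, 0.05, 0, 0, 70]

```text
time: 17.13
ee_pos: [0.6197, -0.3217, 0.031]
tool_rot: [89.0, 89.7, 116.2]
wrist_force: [0.5, -0.4, 0.4]
gripper_width: 0.828
```

send_rows:
  series:
    - [0, 0, 0, 0, 0, 0, 30]
    - [0, 0, 0, 0, 0, 0, 30]
    - [0, 0, 0, 0, 0, 0, 30]
    - [0, 0, 0, 0, 0, 0, 30]
    - [0, 0, 0, 0, 0, 0, 30]

```text
time: 17.55
ee_pos: [0.6207, -0.322, 0.033]
tool_rot: [62.7, 89.7, 89.8]
wrist_force: [-2.0, 2.4, 7.9]
gripper_width: 0.478
```

send_rows:
  series:
    - [-4, 0, 0, 0, 0, 0, 30]
    - [-20, 0, 0, 0, 0, 0, 30]
    - [-45, 0, 0, 0, 0, 0, 30]
    - [-70, 0, 0, 0, 0, 0, 30]
    - [-85, 0, 0, 0, 0, 0, 30]

```text
time: 17.97
ee_pos: [0.6215, -0.3229, 0.122]
tool_rot: [12.1, 89.8, 39.3]
wrist_force: [-1.0, -0.6, -0.9]
gripper_width: 0.48
```

```bash
python3 wr.py w17;python3 go.py 456.5 145.5 115 -6.3
```

```text
t 18.02 p [ 622.4 -323.4  124.5] y [-0.456  0.89  -0.002] j [-27.5  39.1  20.   70.6   0.2 -54.7] F [ 1.42 -0.65  1.54] g 41.041
shift [  9.  493.   66.2] turn [ 5.837e-01  6.200e-03 -1.000e-04] dist 497 rot 33.4 deg
```

View pics/w17.png

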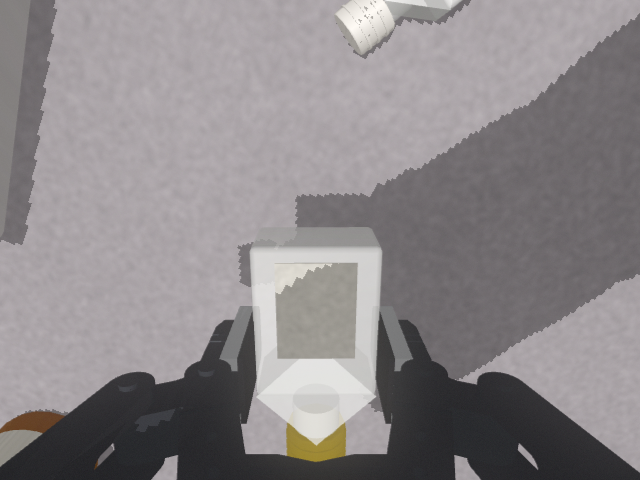

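send_rows:
  series:
    - [0, 14, 2, 0.02, 0, 0, 30]
    - [1, 42, 6, 0.05, 0, 0, 30]
    - [1, 77, 10, 0.09, 0, 0, 30]
    - [2, 113, 15, 0.14, 0, 0, 30]
    - [3, 150, 20, 0.19, 0, 0, 30]

```text
time: 18.43
ee_pos: [0.5713, -0.1799, 0.122]
tool_rot: [-10.2, 89.6, 5.9]
wrist_force: [1.0, 0.6, -0.2]
gripper_width: 0.48
```

```bash
python3 go.py 457.5 145.4 115 -6.3
```

```text
t 18.43 p [ 571.3 -179.9  122. ] y [-0.277  0.961 -0.001] j [-17.6  26.6  -1.3  61.7   0.2 -33.6] F [ 1.    0.56 -0.16] g 40.953
shift [  6.5 344.1 -19.3] turn [ 3.906e-01  7.400e-03 -1.000e-04] dist 345 rot 22.4 deg
```

send_rows:
  series:
    - [1, 38, -2, 0.05, 0, 0, 30]
    - [2, 76, -4, 0.1, 0, 0, 30]
    - [3, 114, -6, 0.15, 0, 0, 30]
    - [4, 152, -8, 0.2, 0.005, 0, 30]
    - [5, 190, -10, 0.25, 0.007, 0, 30]

```text
time: 18.85
ee_pos: [0.5086, 0.0014, 0.1176]
tool_rot: [-15.3, 89.9, -13.8]
wrist_force: [1.4, -0.0, -1.2]
gripper_width: 0.484
```

```bash
python3 go.py 457.5 145.4 105 -6.3
```

```text
t 18.85 p [508.6   1.4 117.6] y [-0.028  1.    -0.   ] j [  0.2  17.1 -16.2  56.6  -0.   -1.4] F [ 1.36 -0.04 -1.25] g 41.291
shift [ 12.4 145.4 -47.1] turn [0.1377 0.0017 0.0004] dist 153 rot 7.9 deg
```

send_rows:
  series:
    - [2, 36, -12, 0.04, 0, 0, 30]
    - [4, 72, -23, 0.08, 0, 0, 30]
    - [7, 106, -34, 0.12, 0, 0, 30]
    - [10, 132, -43, 0.138, 0, 0, 30]
    - [12, 143, -46, 0.138, 0, 0, 30]

```text
time: 19.27
ee_pos: [0.4576, 0.1458, 0.1061]
tool_rot: [17.2, 89.8, 11.0]
wrist_force: [-0.1, -0.2, 0.8]
gripper_width: 0.482
```

```bash
python3 wr.py w18 c,456.5,145.5,-6.3,0;python3 go.py 457.5 145.4 37.5 -6.3
```

```text
t 19.32 p [457.7 146.  105.7] y [0.107 0.994 0.001] j [ 17.7  14.6 -21.4  53.8  -0.   23.8] F [-0.87  0.87 -0.31] g 41.182
shift [68.2 -0.7 -0.2] turn [ 0.0027  0.0022 -0.0007] dist 68 rot 0.2 deg
```

View pics/w18.png

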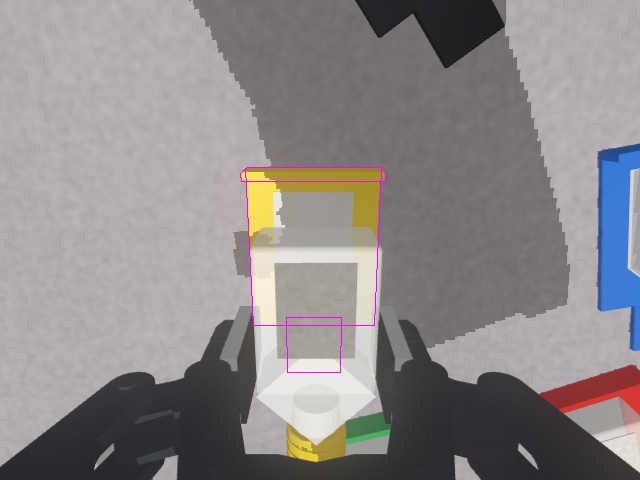

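send_rows:
  series:
    - [12, -1, 0, 0, 0, 0, 30]
    - [30, -1, 0.5, 0, 0, 0, 30]
    - [48, -1, 0.5, 0, 0, 0, 30]
    - [60, -1, 0.5, 0, 0, 0, 30]
    - [66, -1, 0.5, 0, 0, 0, 30]

```text
time: 19.73
ee_pos: [0.4582, 0.1441, 0.0388]
tool_rot: [5.1, 89.9, -1.0]
wrist_force: [-0.3, -0.7, -0.8]
gripper_width: 0.478
```

```bash
python3 go.py 457.5 145.4 37.5 -6.3
```

```text
t 19.73 p [458.2 144.1  38.8] y [0.107 0.994 0.   ] j [ 17.5  18.9 -26.7  44.3  -0.   23.6] F [-0.31 -0.75 -0.81] g 40.794
shift [ 1.3  1.2 -0.8] turn [ 0.0025  0.0014 -0.0001] dist 2 rot 0.2 deg
```

send_rows:
  series:
    - [0.8, 0.5, 0, 0, 0, 0, 30]
    - [1.2, 1, 0, 0, 0, 0, 41]
    - [1.2, 1, 0, 0, 0, 0, 52]
    - [1.2, 1, 0, 0, 0, 0, 65]
    - [1.2, 1, 0, 0, 0, 0, 75]

```text
time: 20.15
ee_pos: [0.4588, 0.1452, 0.0382]
tool_rot: [12.9, 89.9, 6.7]
wrist_force: [0.1, -0.7, 0.3]
gripper_width: 0.863
```

send_rows:
  series:
    - [-10, 0, 0, 0, 0, 0, 80]
    - [-40, 0, 0, 0, 0, 0, 85]
    - [-75, 0, 0, 0, 0, 0, 85]
    - [-95, 0, 0, 0, 0, 0, 85]

```text
time: 20.48
ee_pos: [0.4593, 0.1454, 0.1366]
tool_rot: [18.5, 89.7, 12.3]
wrist_force: [1.4, 0.5, 0.5]
gripper_width: 0.994
```

```bash
python3 wr.py w19 c,456.5,145.5,-6.3,0 f,456.5,145.5,-6.3,4;python3 go.py 380 -50 220 0
```

```text
t 20.53 p [460.8 145.9 139.4] y [0.107 0.994 0.003] j [ 17.6  13.  -18.3  58.2  -0.   23.7] F [ 2.35 -0.02  5.69] g 85.274
shift [ -81.8 -203.2  -58.6] turn [-0.1073  0.009  -0.0029] dist 227 rot 6.2 deg
```

View pics/w19.png

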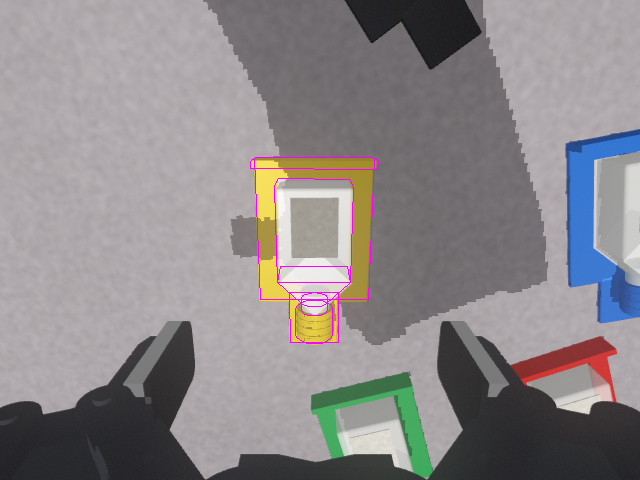

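Yellow is placed. Retreat to clear the top view and check everything.

send_rows:
  series:
    - [-15, -30, -10, 0, 0, 0, 85]
    - [-28, -68, -20, 0, 0, 0, 85]
    - [-42, -105, -30, 0, 0, 0, 85]
    - [-55, -142, -41, 0, 0, 0, 85]
    - [-65, -175, -50, 0, 0, 0, 85]

```text
time: 20.95
ee_pos: [0.3907, -0.0243, 0.2047]
tool_rot: [17.1, 89.4, 11.0]
wrist_force: [0.9, -0.1, -0.0]
gripper_width: 0.992
```

send_rows:
  series:
    - [-15, -25, -15, 0, 0, 0, 85]
    - [-25, -40, -25, 0, 0, 0, 85]
    - [-25, -40, -25, 0, 0, 0, 85]

```text
time: 21.2
ee_pos: [0.3604, -0.0636, 0.2316]
tool_rot: [9.9, 89.2, 3.7]
wrist_force: [1.1, 0.7, -0.2]
gripper_width: 0.997
```

```bash
cat > fin.py <<'E'
from workcell import robot
from fit import *
import json
C={n:robot.capture(n) for n in("top","side")}
b=json.load(open("fit.json"))
print(robot.get_obs()["ee_pos"],robot.get_obs()["time"])
im=cv2.resize(C["top"]["frame"][:,:,::-1],None,fx=2,fy=2)
for k,v in b.items():
    c=k.endswith("_c")
    for p in place(FL,*v,0.004 if c else 0):
        if c or k[0]=="w": cv2.polylines(im,[np.round(cv2.convexHull((proj(C["top"],p)*2).astype(np.float32))).astype(int)],True,(255,0,255),1)
    if k[0]=="w": print(k,[round(float(q),3) for q in v],fit([(C["top"],fg(np.ascontiguousarray(C["top"]["frame"][:,:,::-1])))],FL,*v))
cv2.imwrite("pics/fin_top.png",im[230:560,250:1000]); cv2.imwrite("pics/fin_side.png",cv2.resize(C["side"]["frame"][140:400,200:500,::-1],None,fx=2.3,fy=2.3))
E
python3 fin.py
```

```text
[ 0.36158828 -0.06184043  0.22985397] 21.3
white1 [0.594, -0.009, 0.31] (np.float64(0.5923837813260279), np.float64(-0.009930251579110991), np.float64(0.29023442309212855), np.float64(0.003933284853870322))
white2 [0.462, -0.335, -0.427] (np.float64(0.4829230708444082), np.float64(-0.34779556135879375), np.float64(-0.45014772138004944), np.float64(0.10022406083577119))
```

View pics/fin_top.png

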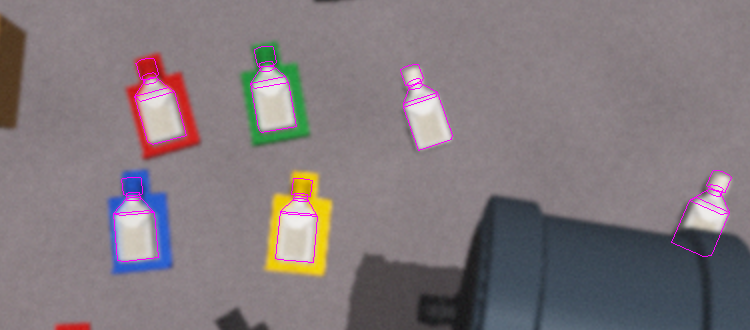

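View pics/fin_side.png

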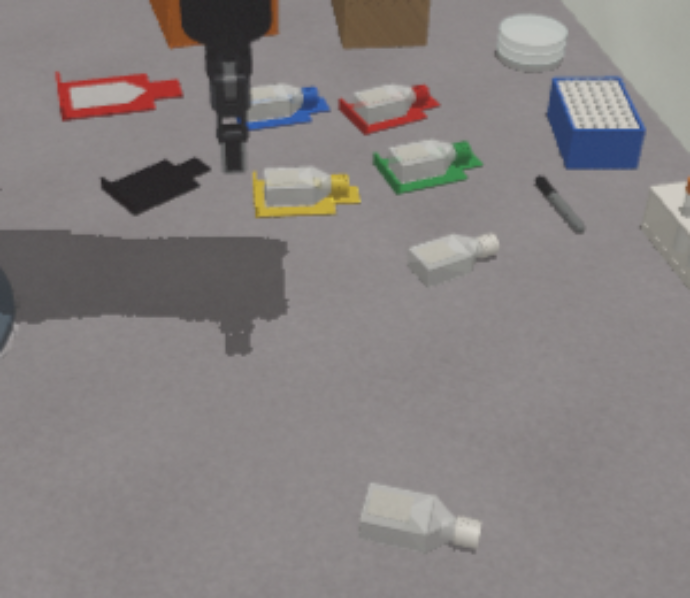

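All four flasks lie flat on their own outlines, caps over the tongues. white1 is unmoved. The arm partly hides white2 in the top view, but its visible cap matches the starting outline and it looks unmoved in the side view.

```bash
python3 -c "
from workcell import robot
print(robot.close_job())"
```

```text
the job is handed in; nothing more can be done
None
```

I carried the green, red, blue and yellow flasks one at a time to the carriers of their colours and handed the job in at about 21 s of the 106 s allowed. For red I used the smaller of the two red carriers and left the larger red one and the black one alone.

- **Placing:** a wrist picture after each release and a final top view show every flask within about 2 mm of its mark and lined up with it. The final side view shows all four lying flat with their caps over the tongues.
- **Contact force:** the red flask was pressed onto its carrier with about 29 N for a moment before release. The other three set-downs showed about 1 N.
- **White-capped flasks:** white1 refits within 2 mm of its starting place. The numeric refit of white2 failed because the arm hid part of it in the top view. Its visible cap still lay on its starting outline, and in the side view it looked unmoved.
- **Yellow flask angle:** my first estimate (about 30°) was off, so I corrected it to about 27° from the wrist view before gripping.

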